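# Box in the knob master for casting

## Robot

A 6-joint arm with a two-finger parallel gripper is mounted at the origin on a cart in front of the work surface, level with it; the furniture and walls round the work are solid. World frame = base frame: x ahead of the robot, y to its left, z up, the work surface at z = 0. Lengths are in m, angles in rad, forces in N, time in s.
With the tool pointing down it reaches from about 0.325 to 0.9 m from the base axis. Payload 6.1 kg.
Tool frame: the origin (TCP) lies on the centre line of the jaws, within the pads' length; the fingertips stand 25 mm ahead of it and the grasp point (between the pads) lies 6 mm ahead of it; z points along the fingers, y is the line along which they close (so a half turn about z gives the same grasp; the last joint's range is limited). The gripper opens to 87 mm and grips with 3 to 60 N. Pads are 19 mm wide; open, the fingers measure 117 mm over their backs; the gripper's body (75 mm by 190 mm) begins 51 mm behind the grasp point.
Start: joints at [1.088, 0.22, 1.526, -0, 1.395, -0.126], TCP at [0.218, 0.586, 0.226] pointing down, gripper open.
Joint ranges: [-2.98, 2.98], [-0.91, 2.08], [0.09, 2.57], [-1.24, 4.39], [0.2, 2.65], [-2.68, 2.68]. Speed limits (rad/s): [2.57, 2.57, 3.01, 3.14, 3.14, 3.14].

## Interface

Orientations are given as a unit quaternion [w, x, y, z].
In Python, from rig import env gives the robot as it stands. Calls block until the motion is done:
- env.movep(position, orientation): joint-space move of the TCP to a pose.
- env.movel(position, ori=None, rate=0.15): straight line of the TCP; ori=None keeps the orientation; rate is the mean speed in m/s.
- env.movej(angles): joint-space move.
- env.set_gripper(opening, force=None): opening from 0.0 (shut) to 1.0 (fully open); force is the grip in N (None keeps the last); returns when the fingers have stopped.
- env.sleep(seconds).
- env.ik(position, orientation): joint angles nearest the present ones, or None.
- env.observe(): the state.
- env.get_image(name): name is "side" or "top" or "wrist"; returns the picture (384x512x3 uint8, red, green, blue); there is no depth.
- env.camera_params(name): a dict with "mtx" (3x3 intrinsics, pixels), "R" (3x3) and "t" (3): a world point X has camera coordinates R X + t. Camera axes: x right, y down, z forward; pixel columns grow to the right and rows downward; lengths in m; the calibration is good to about 2 mm. A picture is of the moment at which its call begins: read the wrist's pose just before it. camera_params takes no time and is no camera call; for the wrist camera it gives the pose at the moment of the call.
A pose or a line that the arm cannot do raises env.IKError and nothing moves.
- env.close_job(): hands the job in; it is judged then, once.
Trained networks look in the newest picture that a camera, given by its name, has taken for a name from the list of things; names that differ only in an ending like _2 or _b are one class to them, and where a whole thing is asked for, a point or a joint stands for the part that bears it (a point fixed in the world has none). Each returns a list of dicts, best first, with "score" (0 to 1); they miss things now and then, are a little off and sometimes report something else, mostly with a low value. They report only what shows in the picture. A call takes as long as a camera call. They do not tell look-alikes from the thing itself.
- env.search_frame(camera, thing): "location" ([x, y, z] in m, in world coordinates, good to about 4 mm: the middle of the surface that is visible of it).
The state is a dict: "clock": time; "joints": joint angles; "qd": joint speeds; "joint_efforts": joint torques, N m; "eef_pos": TCP position; "eef_rot": TCP orientation; "wrist_force": force on the tool from outside, world axes, zero at the start; "moment": the same for the moment, N m; "opening": opening from 0.0 (shut) to 1.0 (fully open); "grasp_force": force on a finger pad.
Only numpy, scipy, OpenCV 4.12 (cv2) and the standard library are available. Lean on these libraries where they do the work, as an engineer would, in place of code of your own. Each camera call takes 0.05 s, during which the arm holds its last target. There are 200 camera calls.

## Task

Build the mould box round the turned knob master: stand the four tall walls on the grey casting board, close against the four sides of the plinth with their feet outward, the long walls along its long sides and the short walls centred across its ends. Then lock the box with the yoke, laid across the middle of the two long walls and pushed fully down so that its cleats hold them from outside. The two low walls would not cover the knob: leave them standing where they are.

Things in the scene. Friction and masses are not known exactly. Their poses are not given: they have to be found in the camera images.
- mould_base: Fixed grey casting board 170x150x12 mm with an off-white plinth 84 (x) x 64 (y) x 14 high in its centre, on it a dark turned knob (top 54 above the table). Origin: centre of the board's underside, at table height; z up; x along the plinth's long sides. Board top z = 12; plinth sides x = +-42, y = +-32. Walls touch the plinth with their origins at y = +-37 (long), x = +-47 (short).
- long_wall_1: Tall long plywood wall: panel 114 long x 10 thick x 75 mm high, 0.14 kg. Origin: middle of the panel's underside (foot left out); z up, y along the length, +x out of the plain inner face (x = +5 mm); foot batten 22 deep x 16 high, full length, on the -x side (to x = -27). Stands on the table; grasp the top edge from above across the 10 mm. Either long wall fits either long side.
- long_wall_2: Tall long plywood wall: panel 114 long x 10 thick x 75 mm high, 0.14 kg. Origin: middle of the panel's underside (foot left out); z up, y along the length, +x out of the plain inner face (x = +5 mm); foot batten 22 deep x 16 high, full length, on the -x side (to x = -27). Stands on the table; grasp the top edge from above across the 10 mm. Either long wall fits either long side.
- short_wall_1: Tall short plywood wall: panel 60 long x 10 thick x 75 mm high, 0.08 kg. Origin: middle of the panel's underside (foot left out); z up, y along the length, +x out of the plain inner face (x = +5 mm); foot batten 22 deep x 16 high, full length, on the -x side (to x = -27). Stands on the table; grasp the top edge from above across the 10 mm. Either short wall fits either end.
- short_wall_2: Tall short plywood wall: panel 60 long x 10 thick x 75 mm high, 0.08 kg. Origin: middle of the panel's underside (foot left out); z up, y along the length, +x out of the plain inner face (x = +5 mm); foot batten 22 deep x 16 high, full length, on the -x side (to x = -27). Stands on the table; grasp the top edge from above across the 10 mm. Either short wall fits either end.
- low_long_wall: Low long wall of the same make, 114 long x 10 x only 36 mm high, same frame and foot as the tall ones. Not for this job.
- low_short_wall: Low short wall of the same make, 60 long x 10 x only 36 mm high, same frame and foot as the tall ones. Not for this job.
- yoke: Wooden yoke, an upside-down U, 0.12 kg: bar 122 (y) x 24 (x) x 16 mm, under each end a cleat 44 (x) x 14 x 26 high. Origin: its middle at the level of the cleats' feet; z up; bar from z = 26 to 42. Gap between cleats 94, flared at the feet; the closed box is 84 over the long walls. Seated, its origin is 61 above the table, its y along the casting board's y. Grasp mid-bar from above across the 24.
Things that resemble listed ones, but are neither listed nor needed, are in the scene too. Leave any red look-alike of the short_wall_2 alone.

How it is judged:
By the outcome, as a careful person would: the job done as asked, in the order asked, and still so for the second after the job is handed in, with the robot touching nothing.
It also fails if it takes over 115 s, if anything falls off the work surface, if the arm or the gripper's body presses on something with over 40 N, if the wrist force passes 120 N, or if a joint passes its speed limit or range.

## Working session

There is one attempt and no reset: what is moved stays moved. The work goes in short steps, each a Python script; the robot and the scene stay as the last script left them, time stands still between calls to the robot, and variables do not carry over. Pictures are saved under pics/ and viewed, at most 14 in all, crops included, and the job is handed in when it is done.

```bash
ls; mkdir -p pics
python3 - <<'E'
from rig import env
import cv2
print(env.observe())
for c in ["top","side"]:
    im=env.get_image(c); cv2.imwrite(f"pics/{c}0.png",im[:,:,::-1])
    p=env.camera_params(c); print(c,p)
    for n in ["mould_base","long_wall_1","short_wall_1","low_long_wall","low_short_wall","yoke"]:
        for d in env.search_frame(c,n): print(n,[round(float(v),3) for v in d["location"]],round(d["score"],2))
E
```

```text
pics
{'clock': 0.0, 'joints': array([ 1.08791409e+00,  2.21208754e-01,  1.52761730e+00,  2.96004592e-05,
        1.39470477e+00, -1.26126007e-01]), 'qd': array([0.00047919, 0.00139057, 0.00025865, 0.00077611, 0.00149071,
       0.00015239]), 'joint_efforts': array([-8.04151714e-04, -4.94627917e+01, -3.87367451e+01,  6.96512125e-02,
        5.72945829e-02, -1.14081010e-04]), 'eef_pos': array([0.21799357, 0.58509233, 0.22474474]), 'eef_rot': array([-3.04449992e-04,  1.77436139e-01,  9.84131839e-01, -9.20135495e-04]), 'wrist_force': array([-1.58694999, -0.82267081, -0.87601846]), 'moment': array([0.00055181, 0.01620276, 0.04116496]), 'grasp_force': 0.0, 'opening': 1.0023767886763324}
top {'mtx': array([[364.85697618,   0.        , 257.31160491],
       [  0.        , 364.85697618, 188.75377304],
       [  0.        ,   0.        ,   1.        ]]), 'R': array([[-0.00480905, -0.99962499, -0.02695818],
       [-0.98882589,  0.00877043, -0.14881681],
       [ 0.14899744,  0.02594128, -0.98849725]]), 't': array([0.31239693, 0.54799094, 0.85191653])}
mould_base [0.513, 0.063, 0.013] 0.95
long
[... 402 characters left out ...]
11853,   0.        , 254.15082285],
       [  0.        , 404.00311853, 190.82773041],
       [  0.        ,   0.        ,   1.        ]]), 'R': array([[ 0.99903936,  0.0436824 , -0.00349332],
       [ 0.02606695, -0.65645582, -0.75391397],
       [-0.03522599,  0.75309867, -0.65696387]]), 't': array([-0.57026634,  0.21949162,  0.67667475])}
mould_base [0.517, 0.043, 0.011] 0.63
long_wall_1 [0.49, 0.226, 0.036] 0.91
long_wall_1 [0.692, 0.072, 0.023] 0.77
short_wall_1 [0.657, 0.526, 0.041] 0.87
short_wall_1 [0.603, 0.381, 0.042] 0.75
short_wall_1 [0.379, 0.249, 0.035] 0.61
short_wall_1 [0.489, 0.223, 0.038] 0.55
low_long_wall [0.589, 0.239, 0.014] 0.86
low_short_wall [0.49, 0.375, 0.019] 0.68
```

View pics/top0.png

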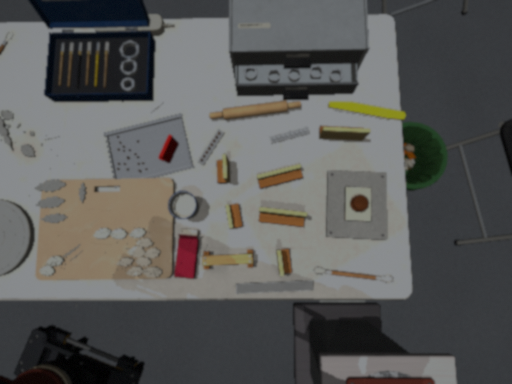

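View pics/side0.png

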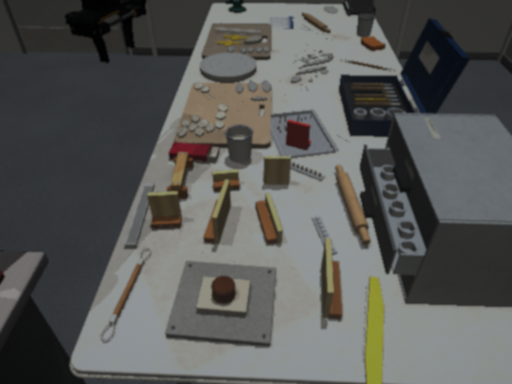

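The top view has image up = +x and left = +y.

- **Board:** pixel (357,204).
- **Tall long walls:** (344,132) and (283,215).
- **Tall short walls:** (222,168) and (284,261).
- **Low walls:** (280,176) and (235,216).
- **Yoke:** (228,259).
- **Red look-alike:** (168,148), to be left alone.

The brown side of each wall is its foot.

```bash
cat > h.py <<'E'
from rig import env
import numpy as np, cv2
from scipy.spatial.transform import Rotation as Ro
def quat(yaw):  # tool down; tool y axis (closing) along world direction yaw
    y=np.array([np.cos(yaw),np.sin(yaw),0]); z=np.array([0,0,-1.]); x=np.cross(y,z)
    q=Ro.from_matrix(np.c_[x,y,z]).as_quat(); return q[[3,0,1,2]]
def px2w(uv,p,z):
    d=np.linalg.solve(p["mtx"],np.r_[uv,1.]); d=p["R"].T@d; c=-p["R"].T@p["t"]
    return c+d*(z-c[2])/d[2]
def w2px(X,p):
    c=p["mtx"]@(p["R"]@np.asarray(X)+p["t"]); return c[:2]/c[2]
E
python3 - <<'E'
from h import *
p=env.camera_params("wrist"); o=env.observe()
R=Ro.from_quat(np.r_[o["eef_rot"][1:],o["eef_rot"][0]]).as_matrix()
print(p["mtx"]); print("cam pos in tool",R.T@(-p["R"].T@p["t"]-o["eef_pos"])); print("cam axes in tool (rows)",p["R"]@R)
im=env.get_image("wrist")
# look at board from above
env.movep([0.46,0.05,0.30],quat(np.pi/2)); print(env.observe()["joints"],env.observe()["clock"])
im=env.get_image("wrist"); cv2.imwrite("pics/w1.png",im[:,:,::-1]); 
t=env.get_image("top"); t=t[110:290,190:400,::-1]
cv2.imwrite("pics/t1.png",cv2.resize(t,None,fx=3.3,fy=3.3,interpolation=cv2.INTER_CUBIC))
E
```

```text
[[341.86500514   0.         252.95002654]
 [  0.         341.86500514 187.03283704]
 [  0.           0.           1.        ]]
cam pos in tool [ 0.08521463  0.0002427  -0.15865436]
cam axes in tool (rows) [[-3.57287551e-04  9.99999722e-01  6.53914612e-04]
 [-9.52283038e-01 -1.40653510e-04 -3.05216308e-01]
 [-3.05216132e-01 -7.31761781e-04  9.52282824e-01]]
[-6.14170417e-02 -2.18355495e-01  1.82801901e+00  2.43842166e-04
  1.53208097e+00 -1.63286185e+00] 2.875
```

View pics/w1.png

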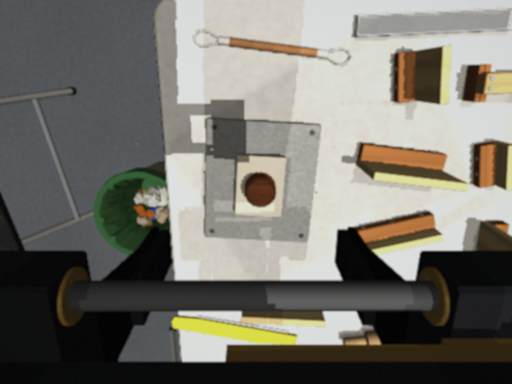

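View pics/t1.png

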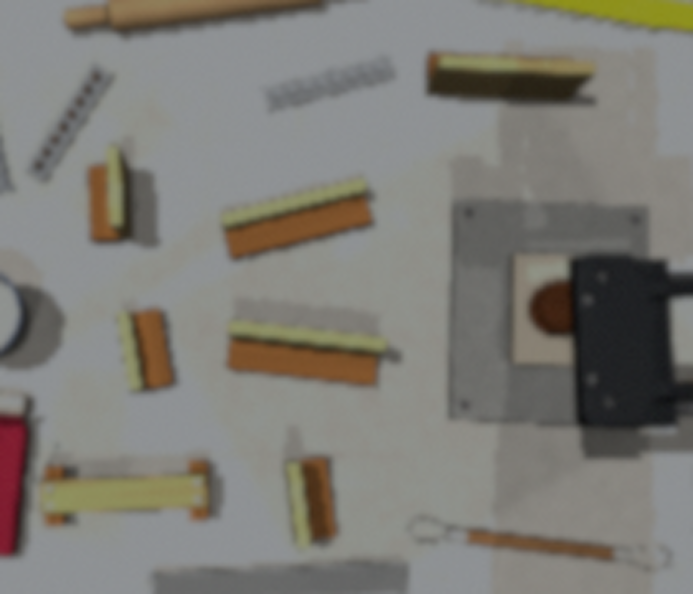

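w1 looks down with image up = -x. The board corners are at (207,118), (321,124), (307,242) and (204,235), the plinth at (236–285,155–216), and the walls to the right. t1 shows the feet: long wall A (510,65) has its foot at +x, long wall B (305,350) at -x, short A (105,195) at +y and short B (310,500) at -y. Next I fit model edges to the images to get the poses.

```bash
cat >> h.py <<'E'
def rect(x0,x1,y0,y1,z):
    c=[(x0,y0,z),(x1,y0,z),(x1,y1,z),(x0,y1,z)]; return [(c[i],c[(i+1)%4]) for i in range(4)]
BOARD=rect(-.085,.085,-.075,.075,.012)+rect(-.042,.042,-.032,.032,.026)
def wall(L):
    h=L/2; return rect(-.005,.005,-h,h,.075)+[((-.027,-h,.016),(-.027,h,.016)),((-.027,-h,.016),(-.005,-h,.016)),((-.027,h,.016),(-.005,h,.016))]
LONG,SHORT=wall(.114),wall(.060)
YOKE=rect(-.012,.012,-.061,.061,.042)+rect(-.022,.022,.047,.061,.026)[1:3]+rect(-.022,.022,-.061,-.047,.026)[:1]
YOKE=[((a,-.061,.042),(a,.061,.042)) for a in(-.012,.012)]+[((-.012,b,.042),(.012,b,.042)) for b in(-.061,.061)]
YOKE+=[((a,b-.007*1,.026),(a,b+.007,.026)) for a in(-.022,.022) for b in(-.054,.054)]+[((a*.012,b,.026),(a*.022,b,.026)) for a in(-1,1) for b in(-.061,.061,-.047,.047)]
def fit(im,p,edges,x0,dxy=.012,dyaw=.2,z0=0.):
    from scipy.optimize import differential_evolution as DE
    im=im.astype(np.float32)
    def grads(s):
        b=cv2.GaussianBlur(im,(0,0),s); gx=cv2.Sobel(b,-1,1,0)/8; gy=cv2.Sobel(b,-1,0,1)/8; return gx,gy
    E=np.array(edges); ts=np.linspace(.03,.97,30)[None,:,None]
    ev=E[:,1]-E[:,0]; P=(E[:,:1]+ts*ev[:,None]).reshape(-1,3); W=np.repeat(np.linalg.norm(ev,axis=1),30); W/=W.sum()
    def mk(G):
        def f(q):
            c,s=np.cos(q[2]),np.sin(q[2]); R=np.array([[c,-s,0],[s,c,0],[0,0,1]])
            X=P@R.T+[q[0],q[1],z0]; C=(X@p["R"].T+p["t"])@p["mtx"].T; uv=(C[:,:2]/C[:,2:]).astype(np.float32)
            u=uv.reshape(-1,30,2); d=u[:,-1]-u[:,0]; d/=np.linalg.norm(d,axis=1)[:,None]+1e-9; n=np.repeat(np.c_[-d[:,1],d[:,0]],30,0)
            g=[cv2.remap(a,uv[None,:,0],uv[None,:,1],cv2.INTER_LINEAR)[0] for a in G]
            m=np.abs(g[0]*n[:,:1]+g[1]*n[:,1:]).max(1); return -np.sum(W*np.minimum(m,25))
        return f
    x0=np.array(x0,float); w=np.array([dxy,dxy,dyaw])
    r=DE(mk(grads(1.6)),list(zip(x0-w,x0+w)),seed=1,popsize=15,maxiter=60,tol=1e-6)
    w=np.array([.004,.004,.04])
    r=DE(mk(grads(.9)),list(zip(r.x-w,r.x+w)),seed=1,popsize=12,maxiter=60,tol=1e-6); return r.x,-r.fun
def draw(im,p,edges,q,z0=0.):
    im=np.ascontiguousarray(im[:,:,::-1]); c,s=np.cos(q[2]),np.sin(q[2]); R=np.array([[c,-s,0],[s,c,0],[0,0,1]])
    im=cv2.resize(im,None,fx=1.5,fy=1.5)
    for a,b in edges:
        a,b=[tuple(int(v) for v in 1.5*w2px(R@np.array(e)+[q[0],q[1],z0],p)+.5) for e in(a,b)]; cv2.line(im,a,b,(255,0,255),1)
    return im
E
python3 - <<'E'
from h import *
im=cv2.imread("pics/w1.png")[:,:,::-1]; p=env.camera_params("wrist")
print("board",fit(im,p,BOARD,[.515,.06,0.04]))
pt=env.camera_params("top"); t0=cv2.imread("pics/top0.png")[:,:,::-1]
print("board top",fit(t0,pt,BOARD,[.515,.06,0.04]))
def c(u,v): return np.array([190+u/3.3,110+v/3.3])
for n,a,b,s,e in [("LA",(430,57),(590,70),-1,LONG),("LB",(230,325),(385,348),1,LONG),("SA",(117,150),(117,235),0,SHORT),("SB",(294,460),(302,545),2,SHORT)]:
    A,B=[px2w(c(*q),pt,.075) for q in(a,b)]; d=(B-A)[:2]; m=(A+B)/2
    n1=np.array([d[1],-d[0]]); ref={-1:(-1,0),1:(1,0),0:(0,-1),2:(0,1)}[s]
    if n1@ref<0: n1=-n1
    q0=[m[0],m[1],np.arctan2(n1[1],n1[0])]; print(n,np.round(q0,3),"len",np.linalg.norm(d).round(3),"top",fit(t0,pt,e,q0),"wrist",fit(im,p,e,q0))
A=px2w(c(43,493),pt,.042);B=px2w(c(208,490),pt,.042);d=B-A
q0=[*((A+B)/2)[:2],np.arctan2(-d[1],-d[0])-np.pi/2];print("yoke",q0,np.linalg.norm(d),fit(t0,pt,YOKE,q0))
E
```

```text
board (array([ 0.51176948,  0.0593427 , -0.05681066]), np.float64(17.801956188441004))
board top (array([ 0.51373336,  0.06084644, -0.04694771]), np.float64(8.590055503464832))
LA [0.689 0.096 3.043] len 0.117 top (array([0.690138  , 0.09308818, 3.0747176 ]), np.float64(15.77615412113506)) wrist (array([0.70057977, 0.10235632, 3.07981166]), np.float64(14.355605454907149))
LB [ 0.49   0.248 -0.155] len 0.111 top (array([ 0.49172481,  0.24760767, -0.1233081 ]), np.float64(16.558568212982074)) wrist (array([ 0.4901313 ,  0.24767591, -0.13051958]), np.float64(20.741986594411536))
SA [ 0.596  0.384 -1.563] len 0.063 top (array([ 0.60186379,  0.387255  , -1.50055574]), np.float64(18.44591161872519)) wrist (array([ 0.59833684,  0.38690956, -1.32262927]), np.float64(4.6099049700647985))
SB [0.374 0.256 1.652] len 0.058 top (array([0.37304479, 0.25606564, 1.69415086]), np.float64(16.166684352244175)) wrist (array([0.37226498, 0.25566043, 1.68462072]), np.float64(22.051910768050305))
yoke [np.float64(0.38062692118192876), np.float64(0.3800557553419319), np.float64(0.014111013231016045)] 0.12047594612031318 (array([0.37994296, 0.38176514, 0.03562761]), np.float64(12.039678078574184))
```

```bash
cat >> h.py <<'E'
B=np.array([.51177,.05934,-.0568])   # board x,y,yaw (wrist fit)
def wrap(a): return (a+np.pi)%(2*np.pi)-np.pi
def Rz(a): return np.array([[np.cos(a),-np.sin(a)],[np.sin(a),np.cos(a)]])
def target(kind,side):  # returns origin xy, object yaw
    l=np.array([0,.037*side]) if kind=="L" else np.array([.047*side,0])
    return B[:2]+Rz(B[2])@l, B[2]+np.arctan2(-l[1],-l[0])
def plan(q,sides,kind):
    best=None
    for c in (0,np.pi):
        g=q[2]+c
        j1=env.ik([q[0],q[1],.12],quat(g))
        for s in sides:
            t,ty=target(kind,s); j2=env.ik([*t,.15],quat(ty+c))
            if j1 is None or j2 is None: continue
            m=max(abs(j1[5]),abs(j2[5]))
            if best is None or m<best[0]: best=(m,c,s)
    return best
def look(q,g,edges,name,z=.22,z0=0.,off=.05):
    tx=np.array([np.sin(g),-np.cos(g)])*-1; tx=np.cross([np.cos(g),np.sin(g),0],[0,0,-1])[:2]
    env.movep([*(np.array(q[:2])-off*tx),z],quat(g)); env.sleep(.15)
    p=env.camera_params("wrist"); im=env.get_image("wrist"); r,f=fit(im,p,edges,q,.010,.12,z0)
    cv2.imwrite(f"pics/{name}.png",draw(im,p,edges,r,z0)); print(name,"look",r.round(4),round(f,1)); return r
def pick(q,c,tcpz=.071,open_=.4,force=35,lift=.2):
    g=q[2]+c; env.set_gripper(open_); env.movep([q[0],q[1],.13],quat(g)); env.movel([q[0],q[1],tcpz],rate=.12)
    env.set_gripper(0,force=force); o=env.observe(); print("grip opening mm",o["opening"]*87,"F",o["grasp_force"]); env.movel([q[0],q[1],lift],rate=.2)
def place(kind,side,c,along=0.):
    t,ty=target(kind,side); n=np.array([np.cos(ty),np.sin(ty)]); l=np.array([-n[1],n[0]])
    s=t-n*.010+l*along; Q=quat(ty+c)
    env.movep([*s,.20],Q); env.movel([*s,.094],rate=.12); env.sleep(.2); f0=env.observe()["wrist_force"]
    z=.088
    while z>.0805:
        env.movel([*s,z],rate=.03); 
        f=env.observe()["wrist_force"]-f0
        if f[2]>4: break
        z-=.0015
    print("down z",z,f.round(1)); z+=.0005
    f1=env.observe()["wrist_force"]; k=0.
    while k<.016:
        k+=.0015; env.movel([*(s+n*k),z],rate=.03); f=env.observe()["wrist_force"]-f1
        if -(f[:2]@n)>9: break
    print("push",round(k-.010,4),f.round(1),env.observe()["eef_pos"].round(4))
    env.set_gripper(.30); env.movel([*(s+n*k),.17],rate=.15); print("clock",env.observe()["clock"])
E
python3 - <<'E'
from h import *
pt=env.camera_params("top"); print("drawer",px2w([340,92],pt,.06).round(3),px2w([340,92],pt,.0).round(3))
q=np.array([.3723,.2557,1.685]); b=plan(q,[1,-1],"S"); print("SB",b)
q=look(q,q[2]+b[1],SHORT,"SB")
for n,Q,k in [("SA",[.602,.387,-1.5],"S"),("LB",[.490,.2477,-.13],"L"),("LA",[.69,.093,3.075],"L")]:
    for s in (1,-1): print(n,s,plan(Q,[s],k))
E
```

```text
drawer [0.791 0.1   0.06 ] [0.817 0.087 0.   ]
SB (np.float64(1.258098482759561), 0, -1)
SB look [0.3713 0.2565 1.7161] 19.2
SA 1 (np.float64(1.180305462988726), 3.141592653589793, 1)
SA -1 (np.float64(1.961287190601067), 0, -1)
LB 1 (np.float64(1.6618990324904237), 0, 1)
LB -1 (np.float64(1.6247601769617188), 0, -1)
LA 1 (np.float64(1.4796936210993692), 3.141592653589793, 1)
LA -1 (np.float64(1.5168324766280747), 3.141592653589793, -1)
```

View pics/SB.png

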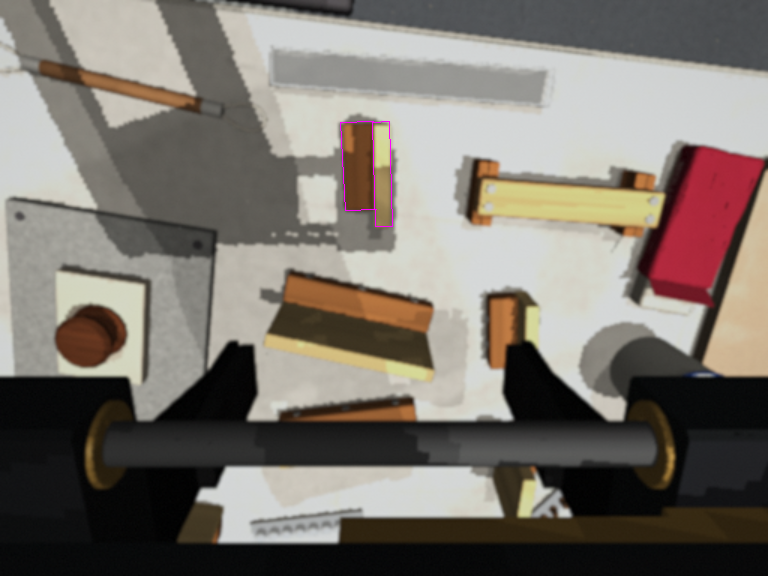

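The SB overlay sits on the short wall at (365,175), foot to the left, so the fit is good. Now SB goes to the -x end and SA to the +x end.

Run:
```python
from h import *
p=env.camera_params("wrist"); im=env.get_image("wrist")
print("board again",fit(im,p,BOARD,B)) 
pick([.3713,.2565,1.7161],0); place("S",-1,0)
```

```text
board again (array([ 0.51120483,  0.06169714, -0.05939836]), np.float64(14.769560079512976))
grip opening mm 9.720060179956697 F 34.95382368564606
down z 0.08199999999999999 [-2.3  0.4  6.9]
push 0.0065 [-3.2  0.7  2.8] [0.4708 0.0617 0.083 ]
clock 15.6167
```

The push went 6.5 mm past nominal with little force, so I check it.

Run:
```python
from h import *
B0=B
print(target("S",-1))
q=[*target("S",-1)[0],target("S",-1)[1]]
r=look(q,np.pi/2-.0568,SHORT,"SBp",z=.26,z0=.012)
p=env.camera_params("wrist"); im=env.get_image("wrist")
print("board",fit(im,p,BOARD[:4],B,.008,.05))
```

```text
(array([0.4648458 , 0.06200816]), np.float64(-0.0568))
SBp look [ 0.4561  0.0614 -0.0668] 24.0
board (array([ 0.51258592,  0.05972297, -0.05618945]), np.float64(17.60276457269987))
```

View pics/SBp.png

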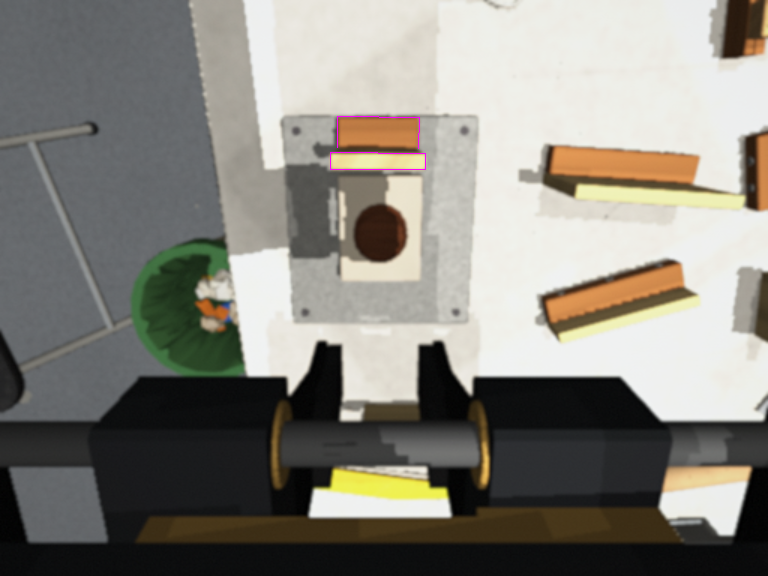

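The wall stands upright, but its panel at (378,161) is about 9 mm short of the plinth, because it dragged on the board. I regrasp it, carry it just clear of the board, press it against the plinth, then lower it.

```bash
cat >> h.py <<'E'
B=np.array([.5122,.0597,-.0567])
def place(kind,side,c,along=0.,zc=.083,approach=True):
    t,ty=target(kind,side); n=np.array([np.cos(ty),np.sin(ty)]); l=np.array([-n[1],n[0]])
    s=t-n*.010+l*along; Q=quat(ty+c)
    if approach: env.movep([*s,.20],Q)
    env.movel([*s,zc+.004],ori=Q,rate=.12); env.sleep(.2); f0=env.observe()["wrist_force"]; k=.004
    while k<.016:
        k+=.001; env.movel([*(s+n*k),zc+.004],rate=.03); f=env.observe()["wrist_force"]-f0
        if -(f[:2]@n)>6: break
    e=env.observe()["eef_pos"]; print("push",round(k-.010,4),f.round(1),"actual past nominal",((e[:2]-t)@n).round(4))
    k-=.0005; h=.004
    while h>-.003:
        h-=.001; env.movel([*(s+n*k),zc+h],rate=.03); f=env.observe()["wrist_force"]-f0
        if f[2]>5: break
    print("down",round(h,4),f.round(1)); env.set_gripper(.30); env.movel([*(s+n*k),.20],rate=.2); print("clock",env.observe()["clock"])
E
python3 - <<'E'
from h import *
env.set_gripper(.35); env.movep([.4561,.0614,.14],quat(-.0605)); env.movel([.4561,.0614,.083],rate=.12); env.set_gripper(0,force=35)
env.movel([.4561,.0614,.095],rate=.1)
place("S",-1,0,approach=False)
q=[*target("S",-1)[0],target("S",-1)[1]]
r=look(q,np.pi/2-.0568,SHORT,"SBp2",z=.26,z0=.012); t,ty=target("S",-1); print("err",Rz(ty).T@(r[:2]-t))
E
```

```text
push 0.006 [-5.4 -0.4  2.2] actual past nominal 0.0055
down -0.001 [-6.8 -0.2 10.8]
clock 26.6167
SBp2 look [ 0.4645  0.0615 -0.073 ] 23.0
err [-0.00071671 -0.000954  ]
```

```bash
sed -i 's/while k<.016:/while k<.0125:/;' h.py
python3 - <<'E'
from h import *
q=look([.602,.387,-1.5],-1.5+np.pi,SHORT,"SA")
pick(q,np.pi); place("S",1,np.pi)
t,ty=target("S",1); r=look([*t,ty],np.pi/2-.0568,SHORT,"SAp",z=.26,z0=.012,off=.08); print("err",Rz(ty).T@(r[:2]-t),wrap(r[2]-ty),env.observe()["clock"])
E
```

```text
SA look [ 0.6016  0.3876 -1.5099] 22.5
grip opening mm 9.416653546671624 F 34.99647617340088
push 0.003 [ 5.6 -0.2 -0.2] actual past nominal 0.0024
down -0.001 [4.  0.5 9. ]
clock 40.2583
SAp look [ 0.5612  0.0552 -3.2081] 22.6
err [-0.00213303  0.00172224] -0.009819524447031824 41.8583
```

View pics/SAp.png

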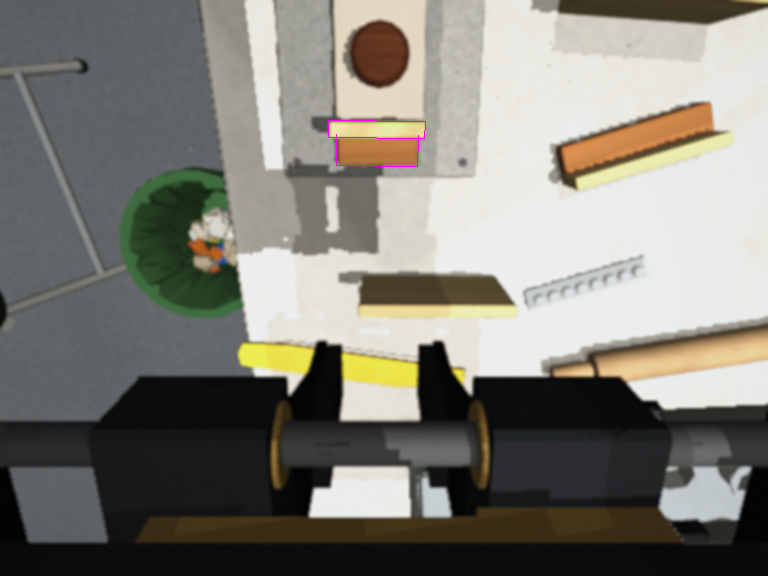

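The SA overlay fits, with the wall at (377,130) almost flush against the plinth. A final nudge on the feet will close any 1–2 mm gaps. Next are the long walls.

Run:
```python
from h import *
q=look([.490,.2477,-.13],-.13,LONG,"LB"); pick(q,0); place("L",1,0)
q=look([.69,.093,3.075],3.075+np.pi,LONG,"LA",off=.05)
print(env.observe()["clock"])
```

```text
LB look [ 0.4918  0.2484 -0.1233] 21.0
grip opening mm 9.307520384409479 F 35.0006228685379
push 0.003 [-0.3  5.1  1. ] actual past nominal 0.0026
down 0.0 [0.3 5.4 5. ]
clock 53.85
LA look [0.6884 0.0916 3.0788] 23.0
55.5083
```

View pics/LA.png

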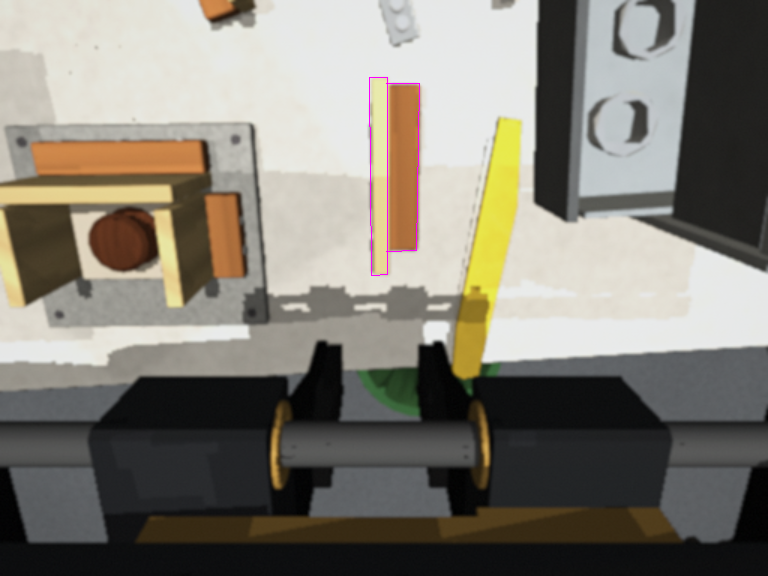

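The LA overlay fits, and the first long wall stands flush with both short ends inside it. The drawer front works out at x≈0.80 and only about 75 mm high, so it is clear of the gripper body. Proceed.

```bash
cat >> h.py <<'E'
def nudge(kind,side,lat=0.,zt=.0225,lim=.004):
    # closed fingers push the foot's outer face toward the plinth
    t,ty=target(kind,side); n=np.array([np.cos(ty),np.sin(ty)]); l=np.array([-n[1],n[0]]); z=zt+.025
    best=min((abs(j[5]),g) for g in(ty+np.pi/2,ty-np.pi/2) for j in[env.ik([*(t-n*.055),.16],quat(g))] if j is not None)
    s=t-n*(.027+.0095+.010)+l*lat; env.movep([*s,.135],quat(best[1])); env.movel([*s,z],rate=.12); env.sleep(.15); f0=env.observe()["wrist_force"]; k=0.
    while k<.010+lim:
        k+=.001; env.movel([*(s+n*k),z],rate=.05); f=-(env.observe()["wrist_force"]-f0)[:2]@n
        if f>5: break
    print("nudge",kind,side,"k",round(k-.010,4),"f",f.round(1)); env.movel([*(s-n*.002),z],rate=.15); env.movel([*(s-n*.002),.135],rate=.2)
E
python3 - <<'E'
from h import *
pick([.6884,.0916,3.0788],np.pi); place("L",-1,np.pi)
tx=np.array([np.cos(B[2]),np.sin(B[2])]); env.movep([*(B[:2]-.02*tx),.29],quat(np.pi/2+B[2])); env.sleep(.15)
p=env.camera_params("wrist"); im=env.get_image("wrist"); cv2.imwrite("pics/box.png",cv2.resize(im[:,:,::-1],None,fx=1.5,fy=1.5))
print("board",fit(im,p,BOARD[:4],B,.008,.05)[0].round(4))
for k,s,e in [("S",-1,SHORT),("S",1,SHORT),("L",1,LONG),("L",-1,LONG)]:
    t,ty=target(k,s); r,f=fit(im,p,e,[*t,ty],.008,.05,z0=.012); print(k,s,"err mm",(1e3*Rz(ty).T@(r[:2]-t)).round(1),wrap(r[2]-ty).round(3),round(f,1))
print(env.observe()["clock"])
E
```

```text
grip opening mm 9.091806972816968 F 34.99895989894867
push 0.003 [-0.8 -4.8  1.4] actual past nominal 0.0026
down 0.0 [-1.3 -3.2  7.2]
clock 65.7583
board [ 0.5126  0.0597 -0.0572]
S -1 err mm [-0.2  0.3] 0.025 20.3
S 1 err mm [7.8 4.4] -0.05 16.5
L 1 err mm [-0.4 -1.7] 0.001 23.6
L -1 err mm [-0.6  1.4] -0.004 18.7
68.55
```

View pics/box.png

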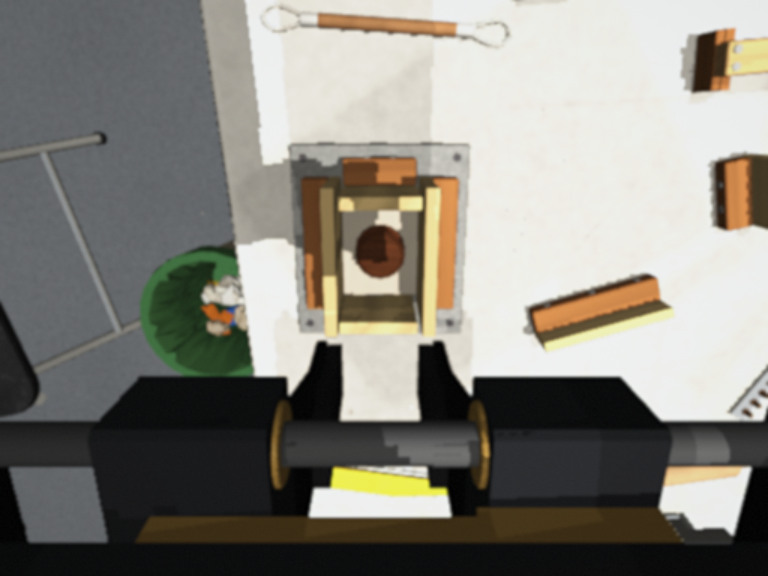

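The box is closed at (380,260) and the low walls are untouched. The +x short wall (377,328) is about 3 mm off the plinth, so I nudge it in and then fetch the yoke.

Run:
```python
from h import *
env.set_gripper(0); nudge("S",1); print(env.observe()["clock"])
env.set_gripper(.6)
c=min((abs(j[5]),g) for g in(.0356,.0356+np.pi) for j in[env.ik([.38,.38,.12],quat(g))] if j is not None)[1]; print(c)
q=look([.380,.3818,.0356],c,YOKE,"yoke"); print(env.observe()["clock"])
```

```text
nudge S 1 k 0.004 f -1.7
75.475
0.0356
yoke look [0.3791 0.3828 0.0389] 22.2
78.5583
```

View pics/yoke.png

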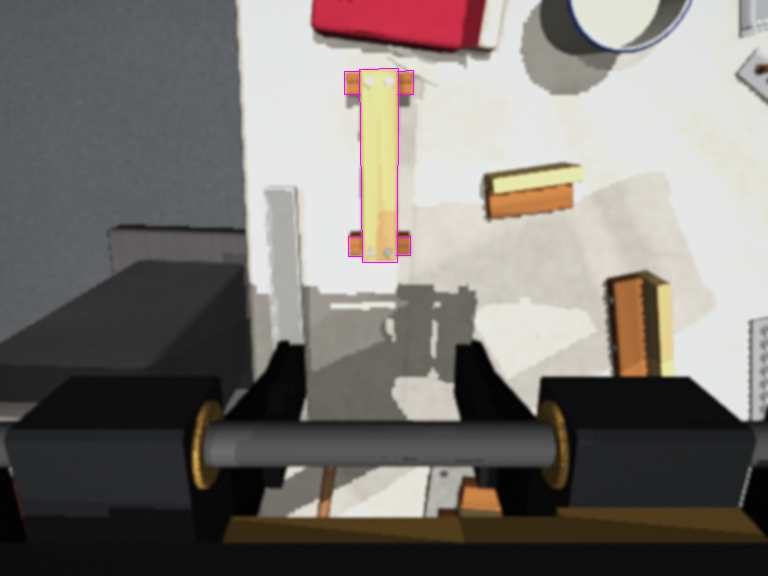

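The yoke fit is good, with its bar at (380,165). Before locking, I check the +x short wall with the fixed cameras.

Run:
```python
from h import *
for cam in("top","side"):
    p=env.camera_params(cam); im=env.get_image(cam); b=fit(im,p,BOARD[:4],B,.006,.04)[0]; print(cam,"board",b.round(4))
    for k,s,e in [("S",-1,SHORT),("S",1,SHORT),("L",1,LONG),("L",-1,LONG)]:
        t,ty=target(k,s); r,f=fit(im,p,e[:4],[*t,ty],.006,.03,z0=.012); print(k,s,"board-frame mm",(1e3*Rz(B[2]).T@(r[:2]-b[:2])).round(1),round(f,1))
    u,v=w2px([*B[:2],.05],p).astype(int); c=im[v-45:v+45,u-60:u+60,::-1]
    globals()[cam]=cv2.resize(c,None,fx=6,fy=6,interpolation=cv2.INTER_CUBIC)[:, :720]
cv2.imwrite("pics/chk.png",cv2.resize(np.hstack([top,side]),(800,300)))
```

```text
top board [ 0.5123  0.0628 -0.0544]
S -1 board-frame mm [-45.6  -5.1] 15.8
S 1 board-frame mm [38.9 -1.6] 21.7
L 1 board-frame mm [ 0.4 35.5] 19.3
L -1 board-frame mm [ -4.9 -39.7] 15.4
side board [ 0.517   0.053  -0.0573]
S -1 board-frame mm [-48.3   9.1] 18.5
S 1 board-frame mm [46.1  3.3] 20.9
L 1 board-frame mm [-2.7 44.6] 15.4
L -1 board-frame mm [ -3.9 -31. ] 20.2
```

View pics/chk.png

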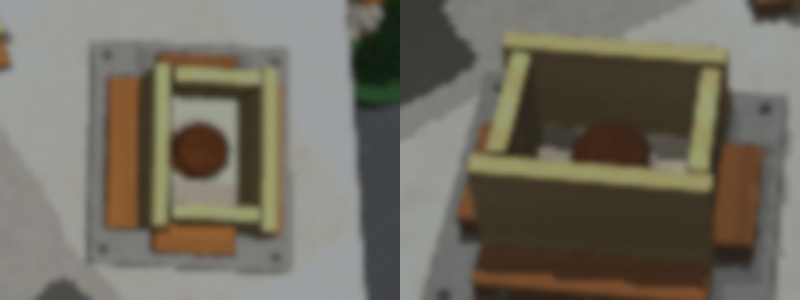

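The top view shows the +x short wall inset about 3 mm from the long ends, and the -x one about 5 mm, so it moved but may not touch yet. I nudge once more until real contact force, then fit the yoke.

```bash
cat >> h.py <<'E'
def yoke(q):
    g=q[2]; env.set_gripper(.45); env.movep([q[0],q[1],.12],quat(g)); env.movel([q[0],q[1],.040],rate=.12)
    env.set_gripper(0,force=40); print("grip mm",env.observe()["opening"]*87); env.movel([q[0],q[1],.18],rate=.25)
    c=B[:2]; env.movep([*c,.18],quat(B[2])); env.movel([*c,.140],rate=.12); env.sleep(.2); f0=env.observe()["wrist_force"]; z=.130
    while z>.0975:
        env.movel([*c,z],rate=.05); f=env.observe()["wrist_force"]-f0
        if f[2]>14: break
        z-=.003 if z>.105 else .0015
    print("seat z",z,env.observe()["eef_pos"].round(4),f.round(1),"clock",env.observe()["clock"])
E
python3 - <<'E'
from h import *
env.set_gripper(0); nudge("S",1,lim=.010); print(env.observe()["clock"])
yoke([.3791,.3828,.0389])
E
```

```text
nudge S 1 k 0.01 f 0.2
88.4583
grip mm 23.327937219406312
seat z 0.09849999999999998 [0.5126 0.0597 0.1015] [-10.1  -0.1  21.8] clock 98.575
```

Run:
```python
from h import *
env.set_gripper(.5); env.movel([*B[:2],.19],rate=.25)
tx=np.array([np.cos(B[2]),np.sin(B[2])]); env.movel([*(B[:2]+.10*tx),.26],rate=.25); env.sleep(.1)
p=env.camera_params("wrist"); im=env.get_image("wrist"); print(env.observe()["clock"],"yoke",fit(im,p,YOKE,B,.008,.06,z0=.061))
t,ty=target("S",1); print(fit(im,p,BOARD[:4],B,.006,.04)[0],w2px([*t,.087],p))
s=env.get_image("side"); u,v=w2px([*B[:2],.05],env.camera_params("side")).astype(int)
a=cv2.resize(im[:,:,::-1],(500,375)); b=cv2.resize(s[v-50:v+50,u-40:u+40,::-1],(300,375),interpolation=cv2.INTER_CUBIC); cv2.imwrite("pics/end.png",np.hstack([a,b]))
```

```text
100.5667 yoke (array([ 0.51237982,  0.05953684, -0.05732226]), np.float64(19.0318493952818))
[ 0.51397551  0.06005007 -0.05675132] [203.20588569 167.02803294]
```

View pics/end.png

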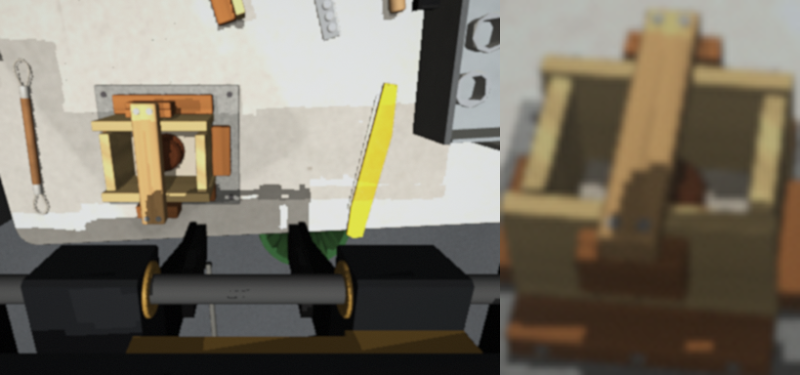

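The yoke sits across the box middle with its cleats outside both long walls, and all four walls are upright. One last number for the +x short wall.

Run:
```python
from h import *
p=env.camera_params("wrist"); im=env.get_image("wrist")
for k,s,e in [("S",1,SHORT),("S",-1,SHORT),("L",1,LONG),("L",-1,LONG)]:
    t,ty=target(k,s); ee=[e[0],e[2]]+e[1:2]+e[3:4] if k=="L" else [e[1],e[3]]+([e[4],e[5],e[6]] if s==1 else [])
    r,f=fit(im,p,ee,[*t,ty],.004,.03,z0=.012); print(k,s,"board mm",(1e3*Rz(B[2]).T@(r[:2]-B[:2])).round(1),round(f,1))
```

```text
S 1 board mm [49.2  0.1] 21.3
S -1 board mm [-46.3   0.3] 18.7
L 1 board mm [-1.1 38.2] 19.0
L -1 board mm [ -0.2 -36.8] 14.6
```

```bash
python3 -c "
from rig import env
print(env.close_job(), env.observe()['clock'])"
```

```text
the job is handed in; nothing more can be done
the job is handed in; nothing more can be done
```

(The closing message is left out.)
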